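Count three nuts through the gate of a sorting tray

ROBOT

A 7-joint arm with a two-finger parallel gripper is mounted at the origin on the work surface. World frame = base frame: x ahead of the robot, y to its left, z up, the work surface at z = 0. Lengths are in m, angles in rad, forces in N, time in s.
With the tool pointing down it reaches from about 0.35 to 0.9 m from the base axis. Payload 7.2 kg.
Tool frame: the origin (TCP) lies at the very end of the fingers, on their centre line; the grasp point (between the pads) lies 19 mm behind it; z points along the fingers, y is the line along which they close (so a half turn about z gives the same grasp; the last joint's range is limited). The gripper opens to 85 mm and grips with 20 to 120 N. Pads are 22 mm wide; open, the fingers measure 114 mm over their backs; the gripper's body (76 mm by 85 mm) begins 54 mm behind the grasp point. The pads swing forward as they close: fully open they stand 13 mm farther back than shut.
Start: joints at [1.185, 0.411, -0.013, 1.596, 0.006, 1.134, -0.082], TCP at [0.195, -0.594, 0.231] pointing down, gripper open.
Joint ranges: [-2.95, 2.95], [-0.29, 1.99], [-1.47, 1.44], [0.14, 2.54], [-1.03, 4.17], [0.13, 1.85], [-2.86, 2.86]. Speed limits (rad/s): [2.39, 2.39, 3.01, 3.01, 3.14, 3.14, 3.14].

INTERFACE

Orientations are given as [roll, pitch, yaw] about the fixed x, y, z axes, in that order (R = Rz(yaw) Ry(pitch) Rx(roll)).
In Python, from rig import manip gives the robot as it stands.
- The arm moves only by the tool apply_moves, never from a script. Its argument "motion" is one flat list of numbers, 6 for each row, row after row: the shift along the world's x, y, z in m, then the turn, a rotation vector about the world's x, y, z in rad. In form: [tx, ty, tz, ax, ay, az, tx, ty, tz, ax, ay, az, ...]. A call has 1 to 10 rows; each row shifts and turns the commanded pose from where the row before left it; what a row does not reach is not made up. A row lasts 1/12 s, in which the tool goes at most 41.7 mm and 7.16 degrees, less where a joint would pass 70% of its speed; a pose out of reach is approached as far as the arm can. A call is refused whole if a number of a shift passes 0.0417 or a number of a turn 0.125, either way. A call with a gripper value outside its range is refused whole. "jaw" is the gripper's target within -1 to 1 (shut at 1, half-way at 0, fully open at -1), set as the call begins (left out, the last holds). The fingers move at their own pace and stop on an object; the grip force is fixed at half the most. Time passes only in rows, so rows that do not move let the fingers close. It gives the time, the measured TCP pose, the force, the opening and the grip force at its end, in the units of the state.
- manip.state(): the state, without advancing time (a new reading comes with each control period).
- manip.get_image(name): name is "scene" or "top"; returns the picture (420x560x3 uint8, blue, green, red); there is no depth.
- manip.get_calibration(name): a dict with "fovy" (degrees; the focal length in pixels is half the picture's height over the tangent of half this angle, whatever the lens; pixels are square), "cx", "cy" (the principal point, pixels), "rvec" (rotation vector, rad) and "tvec" (3), from world to camera coordinates, as OpenCV has them. Camera axes: x right, y down, z forward; pixel columns grow to the right and rows downward; lengths in m; the calibration is good to about 2 mm. A picture is of the moment at which its call begins. get_calibration takes no time and is no camera call.
- manip.job_done(): hands the job in; it is judged then, once.
The state is a dict: "time": time; "joint_pos": joint angles; "joint_vel": joint speeds; "tau": joint torques, N m; "tcp_pos": TCP position; "orientation": TCP orientation; "contact_force": force on the tool from outside, world axes, zero at the start; "wrist_torque": the same for the moment, N m; "grip_width": finger opening in m; "grip_force": force on a finger pad.
Only numpy, scipy, OpenCV 4.12 (cv2) and the standard library are available. Lean on these libraries where they do the work, as an engineer would, in place of code of your own. Each camera call takes 0.05 s, during which the arm holds its last target. There are 200 camera calls.

TASK

Put away the three steel hex nuts lying in the green sorting tray: with your fingertips push them, one at a time, through the narrow gate so that each drops through the slot into the orange bin below, the next only after the one before has dropped. Push them gently along the pan floor, never pinching, pressing down on or lifting them, and let the brass bushing, the bolt and the copper sleeve stay in the tray and the things on the bench around it stay where they are. Finish with the hand clear of everything.

Things in the scene. Friction and masses are not known exactly. Their poses are not given: they have to be found in the camera images.
- pan (a point): Middle of the floor of the green steel sorting tray, on its upper face, 75 mm above the bench. x points to the gate, y left of that, z up. The tray is fixed, on legs. In this frame the floor spans x -135 to 165, y -130 to 130 mm, within a 25 mm high, 3 mm thick rim. The nuts lie in the open part at x below 20 mm.
- gate (a point): Middle of the 50 mm wide gate at floor height; also the near lip of the drop slot, 100 mm from the pan's middle. x points the way the nuts go, z up. Two aluminium guide strips, 25 mm high, run to the gate's sides from the rims, where they start 100 mm before the gate and 127 mm either side. Behind the guides are two pockets. A nut tips in once its centre is some mm past this point.
- slot (a point): Middle of the drop slot at floor height, 29 mm beyond the gate: 58 mm long in x, 50 mm wide in y, with 25 mm high cheeks and the rim at its far end. Under it stands the fixed orange open bin, 150 x 110 mm, 56 mm high, its bottom just above the bench, from 54 mm before this point to 96 mm beyond; its end sticks out from under the tray.
- nut1_center (a point): steel hex nut 1, 30 mm across the flats, 35 mm across the corners, 18 mm high, about 60 g, lying flat in the pan, free to slide; this point is its centre, 9 mm above the pan floor; z is up along its bore
- nut2_center (a point): steel hex nut 2, 30 mm across the flats, 35 mm across the corners, 18 mm high, about 60 g, lying flat in the pan, free to slide; this point is its centre, 9 mm above the pan floor; z is up along its bore
- nut3_center (a point): steel hex nut 3, 30 mm across the flats, 35 mm across the corners, 18 mm high, about 60 g, lying flat in the pan, free to slide; this point is its centre, 9 mm above the pan floor; z is up along its bore
- bushing_center (a point): brass pipe bushing standing in the open part of the pan among the nuts: hex foot 27 mm across the flats and 12 mm high, round threaded neck 22 mm in diameter above, 26 mm high in all; this point is half-way up. It stays in the tray.
- bolt_center (a point): short dark steel hex bolt standing on its head in the left pocket beside the gate, 24 mm hex, 38 mm high; this point is half-way up. It stays in the tray.
- sleeve_center (a point): copper sleeve, 26 mm in diameter, 30 mm high, standing in the right pocket beside the gate; this point is half-way up. It stays in the tray.
- jar: closed glass jar with a red cap, 68 mm in diameter, 95 mm high, on the bench beside the tray; origin under its middle
- can: yellow-labelled can, 76 mm in diameter, 105 mm high, on the bench to the left; origin under its middle
- screwdriver: yellow-handled screwdriver lying on the bench to the left, some 200 mm long; origin on the bench under its middle
- hammer: wooden-handled hammer lying on the bench to the right, some 260 mm long; origin on the bench under its middle

How it is judged:
By the outcome, as a careful person would: the job done as asked, in the order asked, and still so for the second after the job is handed in, with the robot touching nothing.
It also fails if it takes over 70 s, if anything falls off the work surface, if the arm or the gripper's body presses on something with over 40 N, if the wrist force passes 120 N, or if a joint passes its speed limit or range.

## Working session

There is one attempt and no reset: what is moved stays moved. The work goes in short steps, Python scripts to look and compute and a tool call to move; the robot and the scene stay as the last step left them, time stands still between calls to the robot, and variables do not carry over. Pictures are saved under pics/ and viewed, at most 10 in all, crops included, and the job is handed in when it is done.

Besides the shell and the picture viewer there is one more tool, called after "Call:" as a command line: name --argument value ..., lists and objects as JSON in quotes. apply_moves: Moves the arm, as the interface text tells. Its arguments: {"type":"object","properties":{"motion":{"type":"array"},"jaw":{"type":"number"}},"required":["motion"]}

```bash
mkdir -p pics
cat > h.py <<'E'
import numpy as np, cv2
from rig import manip
def cal(n):
    c=manip.get_calibration(n); R=cv2.Rodrigues(np.array(c['rvec'],float))[0]; t=np.array(c['tvec'],float).ravel()
    f=210/np.tan(np.radians(c['fovy'])/2); return R,t,f,c['cx'],c['cy']
def ray(n,u,v,z):
    R,t,f,cx,cy=cal(n); d=R.T@np.array([(u-cx)/f,(v-cy)/f,1]); o=-R.T@t
    return o+d*(z-o[2])/d[2]
def proj(n,p):
    R,t,f,cx,cy=cal(n); q=R@np.array(p)+t; return f*q[0]/q[2]+cx,f*q[1]/q[2]+cy
E
python3 - <<'E'
from h import *
for n in('top','scene'):
    im=manip.get_image(n); cv2.imwrite(f'pics/{n}0.png',im)
    R,t,f,cx,cy=cal(n); print(n,-R.T@t,f,cx,cy,R[2])
print(manip.state())
E
```

```text
top [ 0.39160152 -0.00906782  1.52054045] 519.6099105066442 275.7645342304009 215.58631019632892 [ 0.11944248  0.00410569 -0.99283263]
scene [1.17379146 0.42777285 0.96664311] 400.7838307445721 271.13932425473774 208.3245594255785 [-0.54540444 -0.350544   -0.76134939]
{'time': 0.1, 'joint_pos': array([ 1.18480043,  0.41183915, -0.01274081,  1.59695781,  0.00557097,
        1.13433956, -0.082207  ]), 'joint_vel': array([ 0.00097538, -0.0016031 ,  0.00071287, -0.00271448,  0.0011483 ,
        0.00017251, -0.00036727]), 'tau': array([ 3.64333238e-03, -6.01826906e+01,  6.84593674e-01, -3.00089371e+01,
        1.39783288e-02,  6.40632134e-03,  4.33092350e-05]), 'tcp_pos': array([ 0.19513956, -0.59326963,  0.23052607]), 'orientation': array([-3.14008524e+00,  6.92050088e-05,  3.17827249e-01]), 'contact_force': array([ 0.96258052,  0.55015003, -0.06289178]), 'wrist_torque': array([-0.02308889, -0.00147787,  0.00432698]), 'grip_force': 0.0, 'grip_width': 0.08519175104053099}
```

View pics/top0.png

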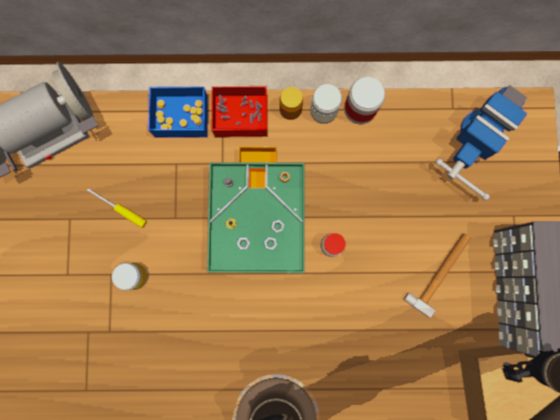

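View pics/scene0.png

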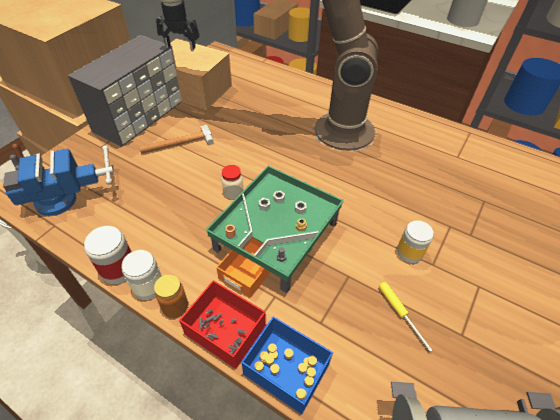

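The top view shows the tray at (210–303, 165–271). The nuts are near (243,243), (270,243) and (278,226), the bushing at (231,223) and the gate near (257,188). The jar stands at (333,244), right of the tray.

```bash
cat > m.py <<'E'
from h import *
def tray(im):
    hsv=cv2.cvtColor(im,cv2.COLOR_BGR2HSV)
    g=cv2.inRange(hsv,(65,90,40),(90,255,255)); return hsv,g
def blobs(im,roi,ng):
    m=np.zeros_like(ng); x0,x1,y0,y1=roi; m[y0:y1,x0:x1]=ng[y0:y1,x0:x1]
    cs,_=cv2.findContours(m,cv2.RETR_EXTERNAL,cv2.CHAIN_APPROX_NONE); out=[]
    for c in cs:
        if len(c)>8:
            h=cv2.convexHull(c); (u,v),r=cv2.minEnclosingCircle(h); M=cv2.moments(h)
            if M['m00']>0: out.append((M['m10']/M['m00'],M['m01']/M['m00'],r,M['m00']))
    return out
E
python3 - <<'E'
from m import *
im=cv2.imread('pics/top0.png'); hsv,g=tray(im)
c=max(cv2.findContours(g,cv2.RETR_EXTERNAL,cv2.CHAIN_APPROX_NONE)[0],key=cv2.contourArea)
r=cv2.minAreaRect(c); print(r); 
box=cv2.boxPoints(r); P=np.array([ray('top',u,v,.1) for u,v in box]); print(P.round(4),P.mean(0))
print([np.linalg.norm(P[i]-P[i-1]).round(4) for i in range(4)])
for b in blobs(im,(215,300,180,266),255-g): print(np.round(b,2),ray('top',b[0],b[1],.075+.016).round(4), hsv[int(b[1]),int(b[0])])
s=cv2.imread('pics/scene0.png'); hs,gs=tray(s)
for b in blobs(s,(205,345,165,290),255-gs): print('s',np.round(b,2),ray('scene',b[0],b[1],.084).round(4))
a=cv2.resize(im[155:280,200:345],None,fx=5,fy=5,interpolation=cv2.INTER_CUBIC); cv2.imwrite('pics/c0.png',a[:600,:800])
E
```

```text
((255.0, 230.0), (82.0, 94.0), 90.0)
[[ 0.6383  0.1841  0.1   ]
 [ 0.6361 -0.0764  0.1   ]
 [ 0.4102 -0.0734  0.1   ]
 [ 0.4122  0.1823  0.1   ]] [0.52418109 0.05415892 0.1       ]
[np.float64(0.2261), np.float64(0.2606), np.float64(0.2259), np.float64(0.2557)]
[242.95 243.05   7.21 139.5 ] [0.4881 0.0878 0.091 ] [ 71 107 159]
[270.06 242.98   7.28 144.5 ] [0.4877 0.0131 0.091 ] [ 71 106 157]
[277.43 225.84   7.25 144.5 ] [ 0.535  -0.0075  0.091 ] [ 71 107 157]
[230.79 223.17   6.45 112.5 ] [0.5434 0.1215 0.091 ] [168  21  62]
[284.47 181.12   4.5   16.5 ] [ 0.6603 -0.0282  0.091 ] [ 15 161 147]
[ 256.88  203.75   42.15 2435.  ] [0.5972 0.0491 0.091 ] [ 70 103 158]
[228.02 183.03   5.24  57.  ] [0.6563 0.1295 0.091 ] [ 3 26 87]
s [  274.5    227.      93.14 17236.  ] [0.5938 0.0662 0.084 ]
```

View pics/c0.png

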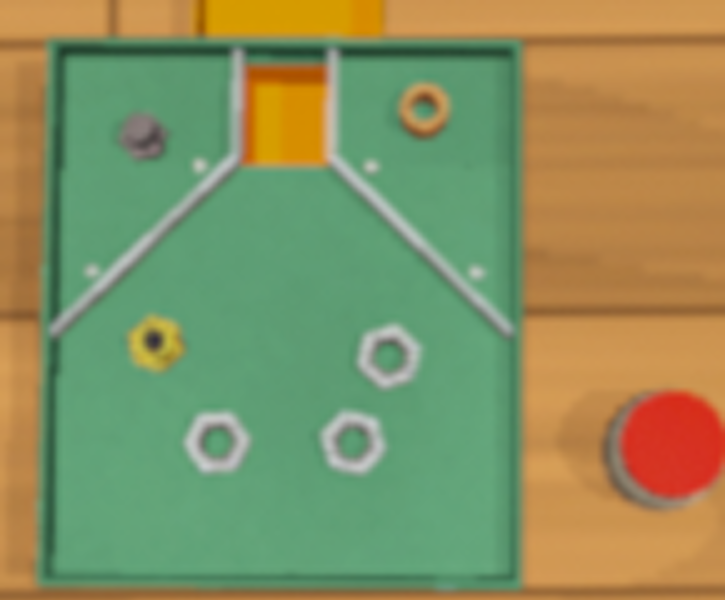

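The enlarged crop shows rim corners near (48,40), (522,40), (518,588) and (40,588). The slot lip runs from (240,165) to (330,165), and the nuts are at (217,442), (352,442) and (389,356).

Run:
```python
from h import *
def p(u,v,z): return ray('top',u/5+200-.4,v/5+155-.4,z)[:2]
C=[p(*q,.1) for q in((48,40),(522,40),(518,588),(40,588))]
C=np.array(C);print(C.round(4),[np.linalg.norm(C[i]-C[i-1]).round(4) for i in range(4)])
ax=(C[0]+C[1]-C[2]-C[3])/2; yaw=np.arctan2(ax[1],ax[0]); x=ax/np.linalg.norm(ax); y=np.array([-x[1],x[0]])
w=(C[0]+C[3]-C[1]-C[2]); print('yaw',yaw,np.arctan2(-w[0],w[1]))
pan=C.mean(0)-.015*x; print('pan',pan,'gate',pan+.1*x)
print('lip',p(240,165,.075),p(330,165,.075), 'guide ends top',p(240,157,.1),p(330,157,.1))
for n,q,z in(('n1',(.4881,.0878),0),('n2',(.4877,.0131),0),('n3',(.535,-.0075),0),('bush',(.5434,.1215),0)):
    d=np.array(q)-pan; print(n,d@x,d@y)
print(ray('top',333.5,244,.095),ray('top',257,245,0))
```

```text
[[ 0.7129  0.1814]
 [ 0.7106 -0.083 ]
 [ 0.407  -0.0766]
 [ 0.4089  0.1834]] [np.float64(0.304), np.float64(0.2644), np.float64(0.3037), np.float64(0.2599)]
yaw -0.013826199231230971 -0.00809797425485844
pan [0.54483866 0.05149608] gate [0.6448291 0.0501135]
lip [0.64566991 0.07576723] [0.64524425 0.02498337] guide ends top [0.6457745  0.07429544] [0.64535525 0.02437125]
n1 -0.057235166119772286 0.035515995705714995
n2 -0.0566023437109406 -0.03918239474413929
n3 -0.009022054032724628 -0.05912646740087256
bush -0.002406379783229735 0.06997733910468547
[ 0.48329887 -0.16098937  0.095     ] [0.48823241 0.05281278 0.        ]
```

Call:
apply_moves --motion '[0.0154,0.0285,0,0,0,0.008,0.0154,0.0285,0,0,0,0.008,0.0154,0.0285,0,0,0,0.008,0.0154,0.0285,0,0,0,0.008,0.0154,0.0285,0,0,0,0.008,0.0154,0.0285,0,0,0,0.008,0.0154,0.0285,0,0,0,0.008,0.0154,0.0285,0,0,0,0.008,0.0154,0.0285,0,0,0,0.008,0.0154,0.0285,0,0,0,0.008]' --jaw 1

```text
time: 0.93
tcp_pos: [0.3495, -0.3071, 0.2311]
orientation: [-3.141, 0.0, 0.398]
contact_force: [1.4, -1.0, -0.5]
grip_width: 0.0003
grip_force: 0.0
```

Call:
apply_moves --motion '[0.0154,0.0285,0,0,0,0.008,0.0154,0.0285,0,0,0,0.008,0.0154,0.0285,0,0,0,0.008,0.0154,0.0285,0,0,0,0.008,0.0154,0.0285,0,0,0,0.008,0.0154,0.0285,0,0,0,0.008,0.0154,0.0285,0,0,0,0.008,0.0154,0.0285,0,0,0,0.008,0.0154,0.0285,0,0,0,0.008,0.0154,0.0285,0,0,0,0.008]'

```text
time: 1.77
tcp_pos: [0.5036, -0.0223, 0.2311]
orientation: [-3.142, 0.0, 0.478]
contact_force: [0.3, -0.8, -0.7]
grip_width: -0.0005
grip_force: 0.0
```

Call:
apply_moves --motion '[0,-0.002,-0.02,0,0,0,0,0,-0.02,0,0,0,0,0,-0.02,0,0,0,0,0,-0.02,0,0,0,0,0,-0.02,0,0,0,0,0,-0.02,0,0,0,0,0,-0.01,0,0,0,0,0,-0.01,0,0,0,0,0,-0.009,0,0,0,0,0,0,0,0,0]'

```text
time: 2.6
tcp_pos: [0.5026, -0.0257, 0.0811]
orientation: [-3.141, 0.002, 0.478]
contact_force: [-0.6, 0.1, -1.1]
grip_width: -0.0001
grip_force: 0.0
```

Run:
```python
from h import *
im=manip.get_image('scene'); cv2.imwrite('pics/s1.png',cv2.resize(im[150:300,200:360],None,fx=4,fy=4,interpolation=cv2.INTER_CUBIC))
```

```text
(no output)
```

View pics/s1.png

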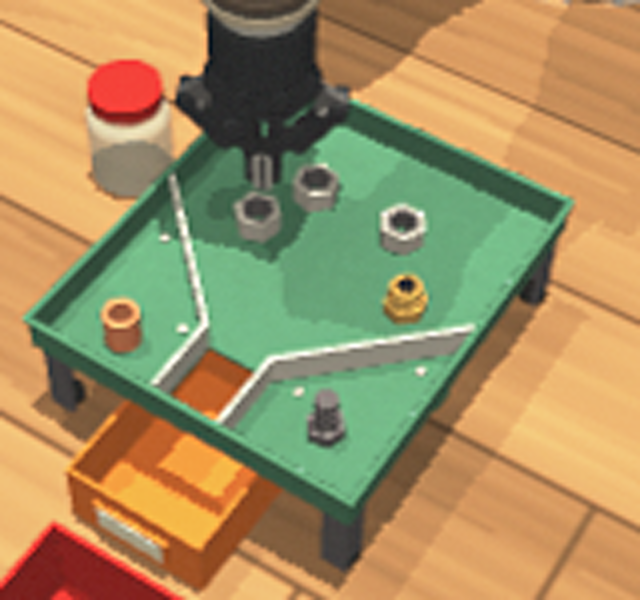

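The fingers stand behind nut 3, at (262,170) in the crop, clear of nut 2 at (316,187). Pushing.

Call:
apply_moves --motion '[0.003,0.0015,0,0,0,0,0.004,0.002,0,0,0,0,0.0049,0.0025,0,0,0,0,0.0049,0.0025,0,0,0,0,0.0049,0.0025,0,0,0,0,0.0049,0.0025,0,0,0,0,0.0049,0.0025,0,0,0,0,0.0049,0.0025,0,0,0,0,0.0049,0.0025,0,0,0,0,0.0049,0.0025,0,0,0,0]'

```text
time: 3.48
tcp_pos: [0.5499, -0.0019, 0.0822]
orientation: [-3.142, 0.0, 0.478]
contact_force: [0.1, -0.0, 0.4]
grip_width: -0.0001
grip_force: 0.3
```

Run:
```python
from h import *
im=manip.get_image('scene'); cv2.imwrite('pics/s2.png',im[150:300,200:360])
im2=manip.get_image('top'); cv2.imwrite('pics/t2.png',im2)
f=lambda a:cv2.resize(a,(400,400),interpolation=cv2.INTER_CUBIC)
cv2.imwrite('pics/b2.png',np.hstack([f(im[160:280,210:330]),f(im2[160:260,208:308])]))
```

```text
(no output)
```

View pics/b2.png

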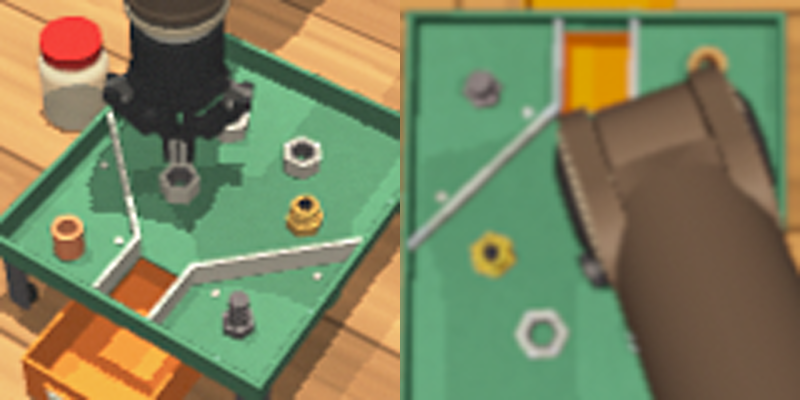

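Left (scene) panel: nut 3 sits in front of the fingers at (178,182) and is following straight. Right (top) panel: the arm hides it.

Call:
apply_moves --motion '[0.0043,0.0028,0,0,0,-0.015,0.0043,0.0028,0,0,0,-0.015,0.0043,0.0028,0,0,0,-0.015,0.0043,0.0028,0,0,0,-0.015,0.0043,0.0028,0,0,0,-0.015,0.0043,0.0028,0,0,0,-0.015,0.0043,0.0028,0,0,0,-0.015,0.0043,0.0028,0,0,0,-0.015,0.0043,0.0028,0,0,0,-0.015,0.0043,0.0028,0,0,0,-0.015]'

```text
time: 4.42
tcp_pos: [0.5929, 0.0261, 0.0823]
orientation: [3.142, 0.0, 0.326]
contact_force: [0.8, -0.8, 0.7]
grip_width: 0.0002
grip_force: 0.2
```

```bash
cat > n.py <<'E'
from h import *
def nuts(save=None):
    im=manip.get_image('scene')
    if save: cv2.imwrite(save,cv2.resize(im[160:300,200:340],None,fx=4,fy=4,interpolation=cv2.INTER_CUBIC))
    hsv=cv2.cvtColor(im,cv2.COLOR_BGR2HSV)
    m=cv2.inRange(hsv,(0,0,90),(179,60,255)); 
    cs,_=cv2.findContours(m,cv2.RETR_EXTERNAL,cv2.CHAIN_APPROX_NONE)
    for c in cs:
        x,y,w,h=cv2.boundingRect(c)
        if 205<x<340 and 165<y<300 and 6<=w<=24 and 5<=h<=24:
            u,v=x+w/2-.5,y+h/2-.5
            print((u,v,w,h),ray('scene',u,v,.084)[:2].round(4))
if __name__=='__main__':
    import sys; nuts(sys.argv[1] if len(sys.argv)>1 else None)
E
python3 n.py pics/s3.png; python3 -c "
from h import *
print(proj('scene',(.617,.034,.084)))"
```

```text
(232.0, 283.0, 15, 11) [0.8003 0.0721]
(282.0, 253.0, 9, 13) [0.6562 0.1295]
(262.0, 225.5, 13, 20) [0.6083 0.0341]
(300.5, 207.0, 12, 13) [0.491  0.0902]
(281.0, 197.5, 9, 16) [0.4903 0.0231]
(231.5, 187.5, 20, 22) [ 0.5371 -0.1242]
(np.float64(260.2252249792014), np.float64(227.57152423419953))
```

Call:
apply_moves --motion '[0.0044,0.0025,0,0,0,-0.02,0.0044,0.0025,0,0,0,-0.02,0.0044,0.0025,0,0,0,-0.02,0.0044,0.0025,0,0,0,-0.02,0.0044,0.0025,0,0,0,-0.02,0.0044,0.0025,0,0,0,-0.02,0.0044,0.0025,0,0,0,-0.02,0.0044,0.0025,0,0,0,-0.02,0,0,0,0,0,0,0,0,0,0,0,0]'

```text
time: 5.3
tcp_pos: [0.6279, 0.0461, 0.0822]
orientation: [-3.142, -0.0, 0.168]
contact_force: [0.0, -0.2, 0.3]
grip_width: -0.0
grip_force: 0.0
```

```bash
python3 n.py pics/s4.png
```

```text
(232.0, 283.0, 15, 11) [0.8003 0.0721]
(252.0, 264.5, 11, 12) [0.7286 0.0832]
(281.0, 253.0, 9, 13) [0.6576 0.1273]
(260.5, 231.5, 6, 10) [0.6279 0.0422]
(281.0, 217.0, 7, 7) [0.5535 0.0624]
(300.5, 207.0, 12, 13) [0.491  0.0902]
(262.0, 197.0, 21, 5) [ 0.5192 -0.0253]
(280.0, 193.0, 9, 19) [0.4765 0.011 ]
(232.0, 187.5, 21, 22) [ 0.5363 -0.1229]
```

View pics/s4.png

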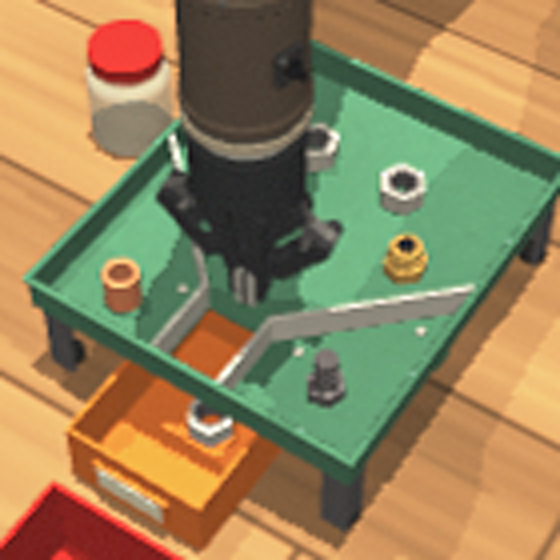

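Nut 3 lies in the bin at (210,420) in the crop. Next is nut 2.

Call:
apply_moves --motion '[-0.004,-0.001,0.02,0,0,0,0,0,0.02,0,0,0,0,0,0.02,0,0,0.0,-0.0195,-0.0045,0,0,0,0.009,-0.0195,-0.0045,0,0,0,0.009,-0.0195,-0.0045,0,0,0,0.009,-0.0195,-0.0045,0,0,0,0.009,-0.0195,-0.0045,0,0,0,0.009,-0.0195,-0.0045,0,0,0,0.009,-0.0195,-0.0045,0,0,0,0.009]'

```text
time: 6.18
tcp_pos: [0.486, 0.0128, 0.1424]
orientation: [3.141, -0.0, 0.231]
contact_force: [0.2, 0.6, 0.1]
grip_width: -0.0001
grip_force: 0.0
```

Call:
apply_moves --motion '[-0.0175,-0.0045,0,0,0,0,-0.0175,-0.0045,0,0,0,0,0,0,0,0,0,0,0,0,-0.015,0,0,0,0,0,-0.015,0,0,0,0,0,-0.015,0,0,0,0,0,-0.01,0,0,0,0,0,-0.006,0,0,0,0,0,0,0,0,0]'

```text
time: 6.93
tcp_pos: [0.4516, 0.0043, 0.0803]
orientation: [-3.141, 0.002, 0.231]
contact_force: [0.8, -0.3, -0.3]
grip_width: -0.0003
grip_force: 0.0
```

```bash
python3 n.py; python3 -c "
from h import *
print(proj('scene',(.4877,.0131,.084)))
im=manip.get_image('top'); cv2.imwrite('pics/t5.png',im)"
```

```text
(232.0, 283.0, 15, 11) [0.8003 0.0721]
(252.0, 264.5, 11, 12) [0.7286 0.0832]
(280.5, 253.0, 10, 13) [0.6583 0.1262]
(300.5, 207.0, 12, 13) [0.491  0.0902]
(279.0, 192.0, 13, 21) [0.4747 0.0063]
(232.0, 187.5, 21, 22) [ 0.5363 -0.1229]
(301.5, 169.5, 6, 6) [0.3544 0.0146]
(np.float64(278.6076706966993), np.float64(195.60548036041806))
```

Call:
apply_moves --motion '[0.003,0.0007,0,0,0,0,0.004,0.0009,0,0,0,0,0.005,0.0012,0,0,0,0,0.006,0.0014,0,0,0,0,0.006,0.0014,0,0,0,0,0.006,0.0014,0,0,0,0,0.006,0.0014,0,0,0,0,0.006,0.0014,0,0,0,0,0.006,0.0014,0,0,0,0,0.006,0.0014,0,0,0,0]'

```text
time: 7.87
tcp_pos: [0.5067, 0.0171, 0.0812]
orientation: [-3.142, 0.0, 0.231]
contact_force: [-0.8, -1.3, 0.6]
grip_width: -0.0001
grip_force: 0.4
```

Call:
apply_moves --motion '[0.006,0.0014,0,0,0,0,0.006,0.0014,0,0,0,0,0.006,0.0014,0,0,0,0,0.006,0.0014,0,0,0,0,0.006,0.0014,0,0,0,0,0.006,0.0014,0,0,0,0,0.006,0.0014,0,0,0,0,0.006,0.0014,0,0,0,0]'

```text
time: 8.53
tcp_pos: [0.5548, 0.0282, 0.0813]
orientation: [3.142, 0.0, 0.231]
contact_force: [-0.5, 0.2, 1.5]
grip_width: -0.0001
grip_force: 0.3
```

```bash
python3 n.py pics/s6.png; python3 -c "
from h import *
print(proj('scene',(.577,.034,.084)))"
```

```text
(232.0, 283.0, 15, 11) [0.8003 0.0721]
(252.0, 264.5, 11, 12) [0.7286 0.0832]
(280.5, 253.0, 10, 13) [0.6583 0.1262]
(271.0, 217.0, 13, 21) [0.5689 0.0386]
(300.5, 207.0, 12, 13) [0.491  0.0902]
(290.0, 195.0, 7, 7) [0.4672 0.0403]
(232.0, 188.5, 21, 20) [ 0.5396 -0.1205]
(272.0, 175.5, 23, 6) [ 0.4274 -0.049 ]
(np.float64(268.0884045382496), np.float64(218.17670687622848))
```

View pics/s6.png

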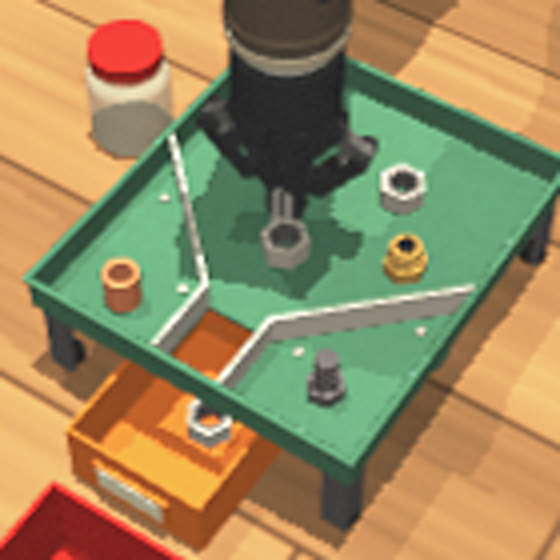

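Nut 2 sits in front of the fingers at (287,240), a little to the left of them. I'll aim slightly more to the right for the gate.

Call:
apply_moves --motion '[0.0055,0.001,0,0,0,0,0.0055,0.001,0,0,0,0,0.0055,0.001,0,0,0,0,0.0055,0.001,0,0,0,0,0.0055,0.001,0,0,0,0,0.0055,0.001,0,0,0,0,0.0055,0.001,0,0,0,0,0.0055,0.001,0,0,0,0]'

```text
time: 9.25
tcp_pos: [0.5987, 0.0362, 0.0813]
orientation: [-3.142, 0.0, 0.231]
contact_force: [-1.0, 0.6, 0.8]
grip_width: 0.0
grip_force: 0.2
```

Call:
apply_moves --motion '[0.005,0.001,0,0,0,-0.01,0.005,0.001,0,0,0,-0.01,0.005,0.001,0,0,0,-0.01,0.005,0.001,0,0,0,-0.01,0.005,0.001,0,0,0,-0.01,0.005,0.001,0,0,0,-0.01,0,0,0,0,0,0,0,0,0,0,0,0]'

```text
time: 9.92
tcp_pos: [0.6249, 0.0368, 0.0801]
orientation: [3.136, 0.009, 0.167]
contact_force: [-11.4, -11.1, 6.3]
grip_width: -0.0003
grip_force: 7.5
```

```bash
python3 n.py pics/s7.png
```

```text
(232.0, 283.0, 15, 11) [0.8003 0.0721]
(252.0, 264.5, 11, 12) [0.7286 0.0832]
(281.0, 253.0, 9, 13) [0.6576 0.1273]
(278.0, 216.0, 7, 7) [0.555  0.0533]
(300.5, 207.0, 12, 13) [0.491  0.0902]
(233.0, 188.0, 23, 21) [ 0.5363 -0.1192]
```

View pics/s7.png

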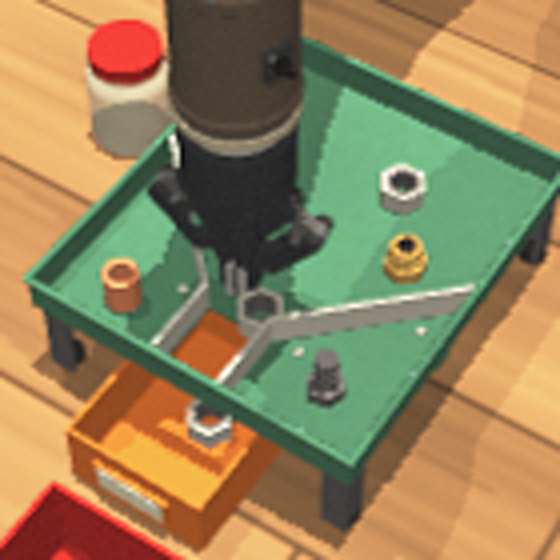

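Nut 2 slipped left and is caught between the fingers and the left guide at (263,308). I'll back off gently and measure.

Call:
apply_moves --motion '[-0.003,-0.002,0,0,0,0,-0.005,-0.002,0,0,0,0,-0.006,-0.002,0,0,0,0,-0.008,0,0,0,0,0,-0.008,0,0,0,0,0,0,0,0.015,0,0,0,0,0,0.02,0,0,0,-0.02,0,0.02,0,0,0,-0.025,0,0,0,0,0,-0.025,0,0,0,0,0]'

```text
time: 10.8
tcp_pos: [0.5278, 0.0368, 0.1376]
orientation: [-3.142, -0.003, 0.171]
contact_force: [-0.2, -0.1, 0.0]
grip_width: 0.0
grip_force: 0.0
```

```bash
python3 n.py pics/s8.png
python3 - <<'E'
from h import *
print(ray('scene',200+263/4,160+305/4,.093))
im=cv2.imread('pics/s8.png')
a=im[220:420,140:340]; cv2.imwrite('pics/s8c.png',cv2.resize(a,(500,500)))
E
```

```text
(232.0, 283.0, 15, 11) [0.8003 0.0721]
(252.0, 264.5, 11, 12) [0.7286 0.0832]
(280.5, 253.0, 10, 13) [0.6583 0.1262]
(300.5, 207.0, 12, 13) [0.491  0.0902]
(278.5, 193.0, 6, 11) [0.479  0.0072]
(232.0, 188.5, 21, 20) [ 0.5396 -0.1205]
(298.5, 176.5, 8, 6) [0.3864 0.0224]
[0.63915594 0.06703637 0.093     ]
```

View pics/s8c.png

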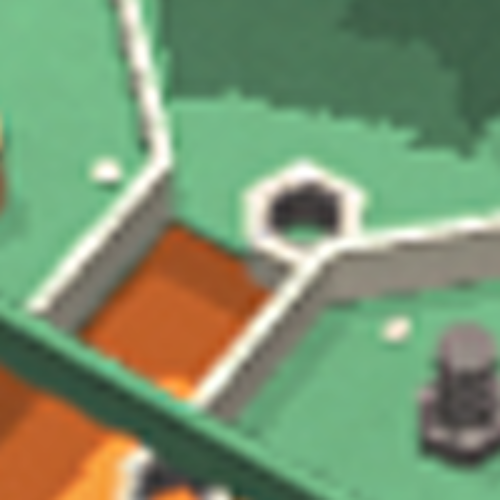

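Nut 2 rests against the left guide with its centre about (305,213) in the crop, near world (0.637, 0.066). I'll come in from behind and to its left, and push it along the guide to the gate.

Call:
apply_moves --motion '[0.011,0.0066,0,0,0,-0.098,0.011,0.0066,0,0,0,-0.098,0.011,0.0066,0,0,0,-0.098,0.011,0.0066,0,0,0,-0.098,0.011,0.0066,0,0,0,-0.098,0.011,0.0066,0,0,0,-0.098,0.011,0.0066,0,0,0,-0.098,0,0,0,0,0,0,0,0,-0.01,0,0,0,0,0,-0.012,0,0,0]'

```text
time: 11.68
tcp_pos: [0.6049, 0.0823, 0.1141]
orientation: [-3.141, -0.001, -0.512]
contact_force: [-0.4, -0.5, -0.5]
grip_width: -0.0002
grip_force: 0.0
```

Call:
apply_moves --motion '[0,0,-0.012,0,0,0,0,0,-0.01,0,0,0,0,0,-0.008,0,0,0,0,0,-0.004,0,0,0,0,0,0,0,0,0]'

```text
time: 12.1
tcp_pos: [0.6043, 0.0819, 0.0788]
orientation: [3.14, 0.002, -0.515]
contact_force: [-0.4, -0.1, -0.4]
grip_width: -0.0001
grip_force: 0.0
```

```bash
python3 n.py pics/s9.png
python3 - <<'E'
import cv2
im=cv2.imread('pics/s9.png')
a=im[180:420,120:360]; cv2.imwrite('pics/s9c.png',cv2.resize(a,(500,500)))
E
```

```text
(232.0, 283.0, 15, 11) [0.8003 0.0721]
(252.0, 264.5, 11, 12) [0.7286 0.0832]
(281.0, 253.0, 11, 13) [0.6576 0.1273]
(288.5, 225.5, 6, 12) [0.5681 0.0962]
(300.5, 207.0, 12, 13) [0.491  0.0902]
(277.5, 198.0, 20, 5) [0.4976 0.0154]
(232.0, 187.5, 21, 22) [ 0.5363 -0.1229]
```

View pics/s9c.png

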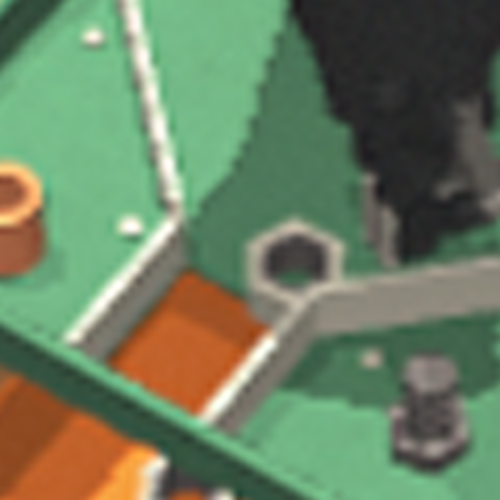

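The fingertip at (390,225) stands clear behind nut 2, which is at (297,262). Pushing along the guide.

Call:
apply_moves --motion '[0.002,-0.002,0.002,0,0,0,0.003,-0.003,0,0,0,0,0.003,-0.003,0,0,0,0,0.003,-0.003,0,0,0,0,0.003,-0.003,0,0,0,0,0.003,-0.003,0,0,0,0,0.003,-0.003,0,0,0,0,0.003,-0.003,0,0,0,0]'

```text
time: 12.82
tcp_pos: [0.6286, 0.0589, 0.0823]
orientation: [3.142, -0.0, -0.515]
contact_force: [-0.3, 0.0, 0.4]
grip_width: 0.0002
grip_force: 0.0
```

```bash
cat > d.py <<'E'
from h import *
import sys
# steel-grey blob in gate zone, and bin zone; printed as top-face position and bin pixel stats
im=manip.get_image('scene'); cv2.imwrite(sys.argv[1],im)
hsv=cv2.cvtColor(im,cv2.COLOR_BGR2HSV)
m=cv2.inRange(hsv,(0,0,60),(179,75,255))
b=cv2.inRange(hsv,(0,120,60),(25,255,255))
print('gate grey rows (v: u-run)')
for v in range(226,250,2):
    r=''.join('#' if m[v,u] else ('o' if b[v,u] else '.') for u in range(238,290)); print(v,r)
n=cv2.inRange(hsv,(0,0,40),(179,90,255))[250:280,225:275]
cs,_=cv2.findContours(n,cv2.RETR_EXTERNAL,cv2.CHAIN_APPROX_NONE)
print('bin',[(cv2.boundingRect(c),cv2.contourArea(c)) for c in cs if cv2.contourArea(c)>15])
E
python3 d.py pics/s10.png
```

```text
gate grey rows (v: u-run)
226 ...........###....................#######...........
228 ...........###.........##.......###########.........
230 ...........####........##............#####..........
232 ......###.#####........#####........#####...........
234 .........######........#####......#.................
236 .......########..........###...............#########
238 .....########oooo#........##########################
240 ...########.oooooooo.#.....#########################
242 ..########oooooooooooooo.###########################
244 ########ooooooooo##.ooooo##############.............
246 ######ooooooooo.##############......##..............
248 ....#ooooooooo.#############.......###...######.....
bin [((28, 0, 12, 8), 45.5), ((8, 0, 28, 22), 121.0)]
```

Call:
apply_moves --motion '[-0.003,0.002,0.01,0,0,0,0,0,0.022,0,0,0,0,0,0.022,0,0,0,-0.0195,0.004,0,0,0,0.04,-0.0195,0.004,0,0,0,0.04,-0.0195,0.004,0,0,0,0.04,-0.0195,0.004,0,0,0,0.04,-0.0195,0.004,0,0,0,0.04,-0.0195,0.004,0,0,0,0.04,-0.0195,0.004,0,0,0,0.04]'

```text
time: 13.7
tcp_pos: [0.4875, 0.0898, 0.1371]
orientation: [-3.141, -0.001, -0.233]
contact_force: [-0.6, 0.4, -0.2]
grip_width: -0.0002
grip_force: 0.0
```

```bash
python3 d.py pics/s11.png; python3 n.py
```

```text
gate grey rows (v: u-run)
226 ...........###......................................
228 ...........###......................................
230 ............###.....................................
232 ......###.####......................................
234 .........######.....................................
236 .......########............................#########
238 .....########ooo.#...........#######################
240 ...########.oooooooo.......#########################
242 ..########oooooooooooooo.###########################
244 ########oooooooooooooooo.##############.............
246 ######oooooooooooooooo.######.......##..............
248 ....#oooooooooooooooo.######.......###...######.....
bin [((22, 9, 28, 15), 112.0), ((28, 0, 12, 8), 35.5)]
(232.0, 283.0, 15, 11) [0.8003 0.0721]
(252.0, 264.5, 11, 12) [0.7286 0.0832]
(280.5, 253.0, 10, 13) [0.6583 0.1262]
(300.5, 207.0, 12, 13) [0.491  0.0902]
(301.5, 191.0, 6, 11) [0.4345 0.0609]
(232.0, 187.5, 21, 22) [ 0.5363 -0.1229]
```

Call:
apply_moves --motion '[-0.0183,0.0035,0,0,0,0,-0.0183,0.0035,0,0,0,0,0,0,0,0,0,0,0,0,-0.01,0,0,0,0,0,-0.015,0,0,0,0,0,-0.013,0,0,0,0,0,-0.01,0,0,0,0,0,-0.006,0,0,0,0,0,-0.002,0,0,0,0,0,0,0,0,0]' --jaw 0.53

```text
time: 14.63
tcp_pos: [0.4521, 0.0963, 0.0797]
orientation: [3.141, 0.001, -0.235]
contact_force: [0.4, -1.0, 1.0]
grip_width: 0.0203
grip_force: 0.0
```

```bash
python3 n.py; python3 -c "
from h import *
print(proj('scene',(.4881,.0878,.084)))
im=manip.get_image('top')"
```

```text
(232.0, 283.0, 15, 11) [0.8003 0.0721]
(252.0, 264.5, 11, 12) [0.7286 0.0832]
(280.5, 253.0, 10, 13) [0.6583 0.1262]
(300.5, 207.0, 12, 13) [0.491  0.0902]
(232.0, 187.5, 21, 22) [ 0.5363 -0.1229]
(np.float64(300.2939348848041), np.float64(206.03072714354585))
```

Call:
apply_moves --motion '[0.003,-0.0007,0,0,0,0,0.004,-0.0009,0,0,0,0,0.005,-0.0012,0,0,0,0,0.006,-0.0014,0,0,0,0,0.006,-0.0014,0,0,0,0,0.006,-0.0014,0,0,0,0,0.006,-0.0014,0,0,0,0,0.006,-0.0014,0,0,0,0,0.006,-0.0014,0,0,0,0,0.006,-0.0014,0,0,0,0]'

```text
time: 15.57
tcp_pos: [0.5067, 0.0835, 0.0802]
orientation: [3.142, 0.0, -0.235]
contact_force: [-0.4, -0.7, 0.6]
grip_width: 0.0199
grip_force: 0.4
```

Call:
apply_moves --motion '[0.006,-0.0014,0,0,0,0,0.006,-0.0014,0,0,0,0,0.006,-0.0014,0,0,0,0,0.006,-0.0014,0,0,0,0,0.006,-0.0014,0,0,0,0,0.006,-0.0014,0,0,0,0,0.006,-0.0014,0,0,0,0,0.006,-0.0014,0,0,0,0,0.006,-0.0014,0,0,0,0]'

```text
time: 16.32
tcp_pos: [0.5607, 0.0709, 0.0803]
orientation: [3.142, 0.0, -0.235]
contact_force: [-1.1, -0.7, 0.5]
grip_width: 0.0198
grip_force: 0.4
```

```bash
python3 n.py; python3 d.py pics/s12.png; python3 -c "
from h import *
p=manip.state()['tcp_pos'];print(p,proj('scene',(p[0]+.0224,p[1]-.0055,.084)))"
```

```text
(232.0, 283.0, 15, 11) [0.8003 0.0721]
(252.0, 264.5, 11, 12) [0.7286 0.0832]
(280.5, 253.0, 10, 13) [0.6583 0.1262]
(278.5, 222.0, 16, 21) [0.5727 0.0661]
(298.5, 209.0, 8, 11) [0.5007 0.0891]
(284.0, 184.5, 23, 6) [0.4401 0.0026]
(231.5, 188.5, 20, 20) [ 0.5404 -0.1217]
gate grey rows (v: u-run)
226 ...........###...................################...
228 ...........###...................#############......
230 ............###...................###########.......
232 ......###.####........................####..........
234 .........######.....................................
236 .......########.........................############
238 .....########ooo.#...........#######################
240 ...########.oooooooo.......#########################
242 ..########oooooooooooooo.###########################
244 ########oooooooooooooooo.##############.............
246 ######oooooooooooooooo.######.......##..............
248 ....#oooooooooooooooo.######.......###...######.....
bin [((35, 12, 15, 12), 27.0), ((21, 4, 14, 18), 104.5), ((28, 0, 12, 8), 35.5)]
[0.56125042 0.07072594 0.08029283] (np.float64(276.14129655235075), np.float64(224.4416062674805))
```

Call:
apply_moves --motion '[0.0055,-0.0013,0,0,0,0,0.0055,-0.0013,0,0,0,0,0.0055,-0.0013,0,0,0,0,0.0055,-0.0013,0,0,0,0,0.0055,-0.0013,0,0,0,0,0.0055,-0.0013,0,0,0,0,0.0055,-0.0013,0,0,0,0,0.0055,-0.0013,0,0,0,0]'

```text
time: 17.08
tcp_pos: [0.6046, 0.0606, 0.0803]
orientation: [3.142, 0.0, -0.235]
contact_force: [-0.2, 0.4, 0.4]
grip_width: 0.0203
grip_force: 0.3
```

Call:
apply_moves --motion '[0.005,-0.0013,0,0,0,0,0.005,-0.0013,0,0,0,0,0.005,-0.0013,0,0,0,0,0.005,-0.0013,0,0,0,0,0.004,-0.001,0,0,0,0,0,0,0,0,0,0,0,0,0,0,0,0]'

```text
time: 17.67
tcp_pos: [0.6283, 0.0544, 0.0802]
orientation: [3.142, -0.0, -0.235]
contact_force: [0.4, -0.3, -0.2]
grip_width: 0.0201
grip_force: 0.0
```

```bash
python3 d.py pics/s13.png
```

```text
gate grey rows (v: u-run)
226 ...........###.....###..............###########.....
228 ...........###.....###..............#..######.......
230 ...........####....###...................#..........
232 ......#########....###....##........................
234 .........######......#....####......#...............
236 .......########...........####.............#########
238 .....########oooo#........##########################
240 ...########.oooooooo.#.....#########################
242 ..########oooooooooooooo.###########################
244 ########ooooooooooooooooo##############.............
246 ######ooooooooooooooooo#######......##..............
248 ....#oooooooooooooooo.######.......###..#######.....
bin [((25, 0, 23, 8), 53.5), ((8, 0, 42, 24), 121.5)]
```

Call:
apply_moves --motion '[-0.004,0.001,0.005,0,0,0,-0.002,0,0.02,0,0,0,0,0,0.03,0,0,0,0,0,0.035,0,0,0,0,0,0.03,0,0,0,-0.02,-0.025,0.02,0,0,0,-0.02,-0.03,0,0,0,0,-0.02,-0.03,0,0,0,0,-0.02,-0.03,0,0,0,0,-0.02,-0.03,0,0,0,0]'

```text
time: 18.55
tcp_pos: [0.5205, -0.0904, 0.2209]
orientation: [3.141, -0.001, -0.235]
contact_force: [0.2, -1.3, 0.1]
grip_width: 0.0194
grip_force: 0.0
```

Call:
apply_moves --motion '[-0.018,-0.033,0,0,0,0,-0.018,-0.033,0,0,0,0,-0.018,-0.033,0,0,0,0,-0.018,-0.033,0,0,0,0,-0.018,-0.033,0,0,0,0,-0.018,-0.033,0,0,0,0,-0.015,-0.033,0,0,0,0,-0.015,-0.033,0,0,0,0,-0.01,-0.02,0,0,0,0,0,0,0,0,0,0]'

```text
time: 19.38
tcp_pos: [0.3703, -0.3781, 0.2207]
orientation: [3.139, 0.0, -0.242]
contact_force: [-0.7, -0.5, 0.1]
grip_width: 0.0203
grip_force: 0.0
```

```bash
python3 - <<'E'
from m import *
im=manip.get_image('top'); cv2.imwrite('pics/tf.png',im); hsv,g=tray(im)
for b in blobs(im,(215,300,172,266),255-g): print(np.round(b,2),ray('top',b[0],b[1],.091).round(4))
a=cv2.imread('pics/top0.png'); d=cv2.absdiff(a,im).max(2); d[:, :]=cv2.threshold(d,45,255,0)[1]
for c in cv2.findContours(d,cv2.RETR_EXTERNAL,2)[0]:
    if cv2.contourArea(c)>6: print('changed',cv2.boundingRect(c))
s=manip.get_image('scene'); cv2.imwrite('pics/sf.png',s); s0=cv2.imread('pics/scene0.png')
d=cv2.threshold(cv2.absdiff(s,s0).max(2),45,255,0)[1]
for c in cv2.findContours(d,cv2.RETR_EXTERNAL,2)[0]:
    if cv2.contourArea(c)>6: print('s changed',cv2.boundingRect(c),cv2.contourArea(c))
E
python3 d.py pics/s14.png | tail -1
```

```text
[230.82 223.17   6.45 113.  ] [0.5434 0.1214 0.091 ]
[228.05 181.88   5.27  78.5 ] [0.6595 0.1295 0.091 ]
[284.5  176.93   6.19  98.5 ] [ 0.6722 -0.0284  0.091 ]
[ 256.84  200.56   42.62 2853.5 ] [0.6061 0.0492 0.091 ]
changed (267, 415, 7, 5)
changed (529, 395, 31, 25)
changed (283, 383, 6, 5)
changed (293, 378, 27, 9)
changed (480, 345, 80, 48)
changed (309, 342, 115, 78)
changed (528, 339, 5, 9)
changed (490, 337, 8, 6)
changed (337, 331, 16, 7)
changed (495, 317, 11, 15)
changed (506, 310, 5, 7)
changed (498, 309, 4, 7)
changed (507, 300, 11, 6)
changed (407, 295, 5, 6)
changed (511, 280, 8, 14)
changed (497, 276, 13, 26)
changed (345, 251, 151, 169)
changed (264, 237, 13, 13)
changed (237, 237, 13, 12)
changed (272, 220, 12, 13)
changed (248, 170, 18, 19)
s changed (246, 260, 12, 13) 94.0
s changed (248, 247, 10, 8) 44.5
s changed (295, 201, 12, 13) 111.0
s changed (258, 198, 12, 13) 100.5
s changed (273, 191, 12, 12) 96.0
s changed (207, 137, 6, 4) 7.0
s changed (169, 104, 158, 61) 3572.0
s changed (339, 57, 11, 19) 16.5
s changed (373, 56, 8, 20) 18.5
s changed (361, 55, 13, 31) 57.0
s changed (365, 51, 9, 3) 10.5
s changed (342, 48, 21, 37) 104.5
s changed (160, 46, 7, 4) 10.5
s changed (368, 41, 6, 7) 10.0
s changed (173, 38, 36, 61) 1148.5
s changed (345, 36, 31, 9) 26.5
s changed (368, 28, 3, 7) 6.5
s changed (342, 26, 24, 16) 46.0
s changed (157, 3, 22, 45) 214.5
s changed (360, 0, 8, 20) 77.0
s changed (322, 0, 9, 11) 55.5
s changed (165, 0, 10, 2) 7.5
bin [((20, 3, 15, 19), 111.5), ((22, 0, 18, 8), 66.0)]
```

```bash
python3 -c "
from rig import manip
print(manip.job_done())"
```

```text
the job is handed in; nothing more can be done
None
```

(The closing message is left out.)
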